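Pull the middle tray out of a leaning stack

ROBOT

A 7-joint arm with a two-finger parallel gripper is mounted at the origin on the work surface. World frame = base frame: x ahead of the robot, y to its left, z up, the work surface at z = 0. Lengths are in m, angles in rad, forces in N, time in s.
With the tool pointing down it reaches from about 0.4 to 0.875 m from the base axis. Payload 4.4 kg.
Tool frame: the origin (TCP) lies between the finger pads; the fingertips stand 11 mm ahead of it and the grasp point (between the pads) lies 8 mm behind it (bot.finger_overhang is the distance from the TCP to the fingertips, in m); z points along the fingers, y is the line along which they close (so a half turn about z gives the same grasp; the last joint's range is limited). The gripper opens to 85 mm and grips with 20 to 120 N. Pads are 22 mm wide; open, the fingers measure 114 mm over their backs; the gripper's body (76 mm by 85 mm) begins 54 mm behind the grasp point. The pads swing forward as they close: fully open they stand 13 mm farther back than shut.
Start: joints at [1.279, 0.628, 0.038, 1.517, -0.027, 0.996, -0.02], TCP at [0.146, -0.634, 0.242] pointing down, gripper open.
Joint ranges: [-3.06, 3.06], [-0.37, 2.12], [-1.25, 1.32], [0.18, 2.47], [-1.1, 4.24], [0.23, 1.98], [-2.94, 2.94]. Speed limits (rad/s): [2.57, 2.57, 3.14, 3.14, 3.14, 3.14, 3.14].

INTERFACE

Orientations are given as a rotation vector (axis times angle).
In Python, from workcell import bot, status, vision, workorder gives the robot as it stands. The module is installed in compiled form; this text tells all that it offers. Calls block until the motion is done:
- bot.goto(position, orientation): joint-space move of the TCP to a pose.
- bot.servo_line(position, speed=0.15, attitude=None, force_limit=None): straight line of the TCP; attitude=None keeps the orientation; speed is the mean speed in m/s. With force_limit (N) it stops when the force on the tool has changed by that much, and returns True; else False.
- bot.goto_joints(angles): joint-space move.
- bot.gripper_to(opening, effort=None): finger opening in m; effort is the grip in N (None keeps the last); returns when the fingers have stopped.
- bot.pause(seconds).
- bot.ik(position, orientation): joint angles nearest the present ones, or None.
- status.get_obs(): the state.
- vision.capture(name): name is "side" or "top"; returns a dict with "image" (384x512x3 uint8, red, green, blue), "intrinsics" (3x3 intrinsics, pixels), "pose" (4x4, takes a point from camera to world coordinates). Camera axes: x right, y down, z forward; pixel columns grow to the right and rows downward; lengths in m; the calibration is good to about 2 mm. A picture is of the moment at which its call begins. There is no depth.
A pose or a line that the arm cannot do raises bot.PlanningError and nothing moves.
- workorder.hand_in(): hands the job in; it is judged then, once.
The state is a dict: "t": time; "joint_positions": joint angles; "qd": joint speeds; "joint_efforts": joint torques, N m; "tcp_pos": TCP position; "orientation": TCP orientation; "ft_force": force on the tool from outside, world axes, zero at the start; "wrist_torque": the same for the moment, N m; "opening": finger opening in m; "grasp_force": force on a finger pad.
Only numpy, scipy, OpenCV 4.12 (cv2) and the standard library are available. Lean on these libraries where they do the work, as an engineer would, in place of code of your own. Each camera call takes 0.05 s, during which the arm holds its last target. There are 200 camera calls.

TASK

Three parts trays are stacked on the sloping rack, and the red one in the middle is wanted. Lift the blue tray off and set it down flat on the bench clear of the rack, put the red tray flat in the middle of the green mat with its long sides along the mat's long sides, then put the blue tray back in the rack squarely on top of the grey one, resting flat on it. Set the trays down gently rather than dropping them, leave the grey tray where it is in the rack, and leave the tin and jar alone.

Things in the scene. Friction and masses are not known exactly. Their poses are not given: they have to be found in the camera images.
- rack: Fixed plywood rack. Its board rises 28 degrees along the rack's +x, away from the robot; the trays lie on it, long side up the slope, tops leaning back to the robot. Two slats (at y +-45) at the low end, square to the board, 105 tall along the trays' z, stop the trays. No side walls. Origin: on the bench under the centre, z vertical; middle of the board's face 62 above it.
- grey_tray: Grey open plastic tray, loose, 160 (x) x 140 (y) x 45 high, walls and floor 5 thick, 0.17-0.38 kg. A grip wall 12 thick runs down its middle along x, from floor to flush with the rim, 59 clear on each side: pinch it across y. Origin: centre of the underside; z points out of the open top. Bottom of the stack, on the rack.
- red_tray: Red open plastic tray, loose, 160 (x) x 140 (y) x 45 high, walls and floor 5 thick, 0.17-0.38 kg. A grip wall 12 thick runs down its middle along x, from floor to flush with the rim, 59 clear on each side: pinch it across y. Origin: centre of the underside; z points out of the open top. At the start in the middle, flat on the grey rim.
- blue_tray: Blue open plastic tray, loose, 160 (x) x 140 (y) x 45 high, walls and floor 5 thick, 0.17-0.38 kg. A grip wall 12 thick runs down its middle along x, from floor to flush with the rim, 59 clear on each side: pinch it across y. Origin: centre of the underside; z points out of the open top. At the start on top, flat on the red rim (no interlock; floors lie on rims).
- mat: Green mat fixed on the bench to the left or the right of the rack, 220 (its x) x 180 (its y) x 4 thick. Origin: centre of the underside, on the bench.
- offcut: Pale plywood board fixed on the bench on the side of the rack opposite the mat, 200 (its x) x 180 (its y) x 12 thick; a free place where a tray can be put for the moment. Origin: centre of the underside, on the bench.
- paint_tin: Bystander: tin with a red band, 80 across, 100 high, standing loose. Origin: centre of the underside.
- jar: Bystander: amber glass jar with a brass lid, 66 across, 90 high, standing loose. Origin: centre of the underside.
Not all that is in view belongs to the job. There is more than one size of the blue_tray; the job needs the largest. Of the things that look like the red_tray, the larger one is meant.

How it is judged:
On the way, in this order (a step that is already met when the one before it is completed fails the run):
1. the blue tray is set down flat on the bench, clear of the rack, and let go (height (world z) of blue_tray below 0.03 m and angle between blue_tray's own z axis and vertical below 0.1 rad and horizontal distance between blue_tray and rack above 0.15 m and linear speed of blue_tray below 0.02 m/s and contact force between the fingers and blue_tray below 0.1 N), for 0.2 s.
2. the red tray is set down flat and square in the middle of the green mat and let go, while the blue one is still off the rack (x of red_tray in the frame of mat between -0.025 and 0.025 m and y of red_tray in the frame of mat between -0.025 and 0.025 m and z of red_tray in the frame of mat between 0 and 0.009 m and angle between red_tray's own z axis and vertical below 0.06 rad and angle between the x axis of red_tray and the x axis of mat, either way round below 0.2 rad and linear speed of red_tray below 0.02 m/s and contact force between the fingers and red_tray below 0.1 N and horizontal distance between blue_tray and rack above 0.15 m), for 0.2 s.
At the end, for the whole second after the job is handed in: Red tray flat on the mat, centred within 25 mm each way and 0.2 rad; blue tray flat on the grey rim (12 mm each way, 5 mm in height, 0.09 rad in turn, 0.06 rad in lean); grey tray within 15 mm of where it was; red and blue released and at rest (x of red_tray in the frame of mat between -0.025 and 0.025 m and y of red_tray in the frame of mat between -0.025 and 0.025 m and z of red_tray in the frame of mat between 0 and 0.009 m and angle between red_tray's own z axis and vertical below 0.06 rad and angle between the x axis of red_tray and the x axis of mat, either way round below 0.2 rad and linear speed of each of red_tray, blue_tray below 0.02 m/s and contact force between the fingers and red_tray below 0.1 N and x of blue_tray in the frame of grey_tray between -0.012 and 0.012 m and y of blue_tray in the frame of grey_tray between -0.012 and 0.012 m and z of blue_tray in the frame of grey_tray between 0.04 and 0.05 m and angle between the z axis of blue_tray and the z axis of grey_tray, either way round below 0.06 rad and angle between the x axis of blue_tray and the x axis of grey_tray, either way round below 0.09 rad and contact force between the fingers and blue_tray below 0.1 N and distance of grey_tray from where it was at the start of the episode below 0.015 m); the robot touches nothing.
It fails at once if the grey tray is pulled out of place (over 30 mm) (distance of grey_tray from where it was at the start of the episode above 0.03 m).
It fails at once if the paint tin or jar is moved over 20 mm (distance of any of paint_tin, jar from where it was at the start of the episode above 0.02 m).
It fails at once if the blue or red tray is dropped (over 0.5 m/s with no finger on it, a fall of about 13 mm) ((linear speed of red_tray above 0.5 m/s and contact force between the fingers and red_tray below 0.1 N) or (linear speed of blue_tray above 0.5 m/s and contact force between the fingers and blue_tray below 0.1 N)).
It also fails if it takes over 69 s, if anything falls off the work surface, if the arm or the gripper's body presses on something with over 40 N, if the wrist force passes 120 N, or if a joint passes its speed limit or range.

## Working session

There is one attempt and no reset: what is moved stays moved. The work goes in short steps, each a Python script; the robot and the scene stay as the last script left them, time stands still between calls to the robot, and variables do not carry over. Pictures are saved under pics/ and viewed, at most 10 in all, crops included, and the job is handed in when it is done.

```bash
mkdir -p pics
python3 - <<'E'
from workcell import bot,status,vision
import cv2,numpy as np,pickle
d={}
for n in("side","top"):
    c=vision.capture(n);d[n]=c;cv2.imwrite(f"pics/{n}0.png",cv2.resize(c["image"][:,:,::-1],(800,600)))
    print(n,c["intrinsics"].round(1).tolist(),c["pose"].round(3).tolist())
pickle.dump(d,open("v0.pkl","wb"))
o=status.get_obs();print(o)
E
```

```text
side [[434.7, 0.0, 253.8], [0.0, 434.7, 186.0], [0.0, 0.0, 1.0]] [[-0.858, -0.355, 0.371, 0.087], [-0.514, 0.591, -0.622, 0.71], [0.001, -0.725, -0.689, 0.949], [0.0, 0.0, 0.0, 1.0]]
top [[444.3, 0.0, 262.1], [0.0, 444.3, 185.3], [0.0, 0.0, 1.0]] [[-0.015, -0.996, 0.092, 0.439], [-1.0, 0.015, -0.0, -0.045], [-0.001, -0.092, -0.996, 1.334], [0.0, 0.0, 0.0, 1.0]]
{'t': 0.1, 'joint_positions': array([ 1.2791723 ,  0.62928963,  0.03844375,  1.51825388, -0.02701055,
        0.99628578, -0.0199997 ]), 'qd': array([-0.00050658, -0.00216695, -0.00053921, -0.00298528, -0.00067   ,
        0.00018789, -0.00040545]), 'joint_efforts': array([ 2.74883139e-03, -5.64536154e+01,  1.23108655e+00, -1.93974406e+01,
        1.15714862e-02,  5.38342923e-03, -6.47601269e-06]), 'tcp_pos': array([ 0.14545566, -0.6329697 ,  0.24146219]), 'orientation': array([-3.11989246e+00, -3.53771257e-01,  3.18749948e-04]), 'ft_force': array([ 0.48796372, -0.58205578,  1.16446158]), 'wrist_torque': array([-0.03174908, -0.00488473, -0.01671114]), 'grasp_force': 0.0, 'opening': 0.08557490070664199}
```

View pics/side0.png

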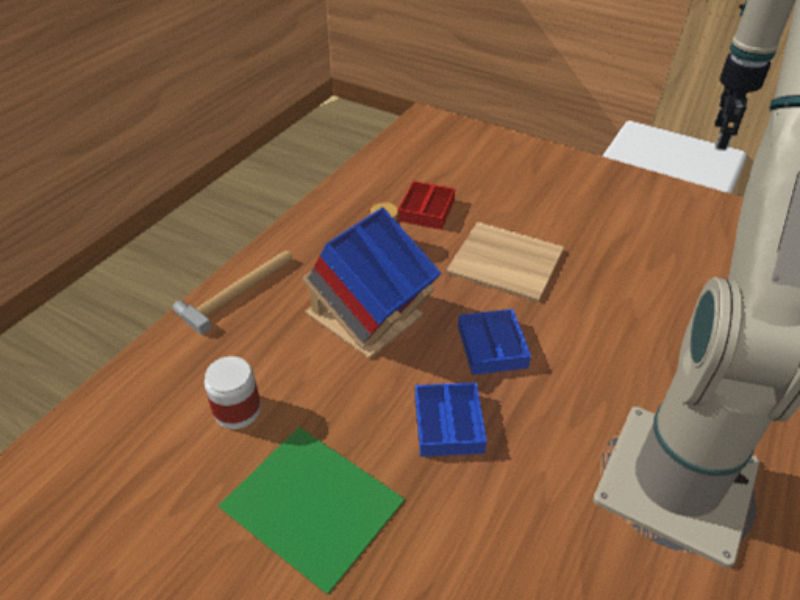

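View pics/top0.png

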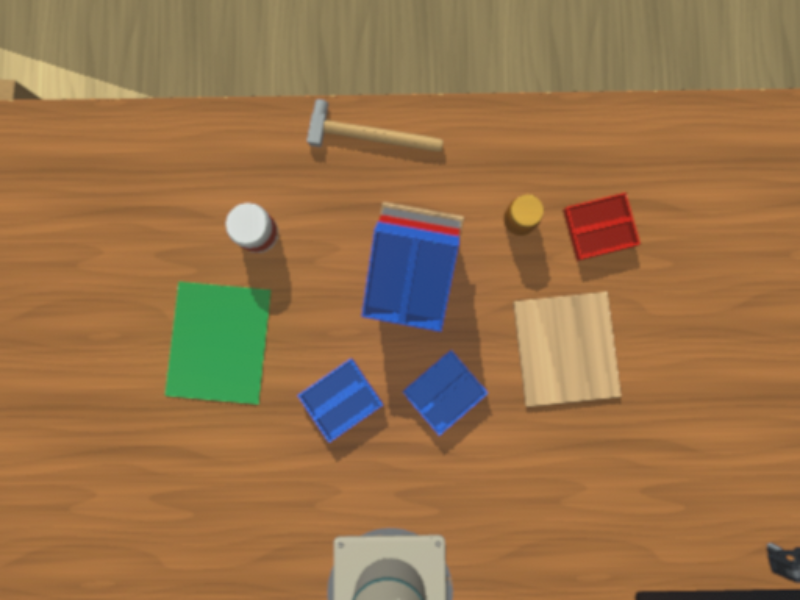

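Candidates for blue (top picture): stack top (410,275), and bench trays (341,400) and (447,392), which are visibly smaller. So it is the stack's. For red: the layer in the stack (420,222) rather than the small bench tray (602,226). I'll confirm this with enlarged crops and blob sizes.

```bash
cat > h.py <<'E'
import numpy as np,cv2,pickle
def ray(c,p):
    T=c["pose"];d=T[:3,:3]@np.linalg.solve(c["intrinsics"],[p[0],p[1],1.]);return T[:3,3],d/np.linalg.norm(d)
def onz(c,p,z):
    o,d=ray(c,p);return o+d*(z-o[2])/d[2]
def tri(c1,p1,c2,p2):
    o1,d1=ray(c1,p1);o2,d2=ray(c2,p2)
    s=np.linalg.lstsq(np.c_[d1,-d2],o2-o1,rcond=None)[0]
    a,b=o1+s[0]*d1,o2+s[1]*d2;return (a+b)/2,np.linalg.norm(a-b)
def mask(img,col):
    h,s,v=[x.astype(int) for x in cv2.split(cv2.cvtColor(img,cv2.COLOR_RGB2HSV))]
    m={"blue":(h>105)&(h<130)&(s>120)&(v>50),"green":(h>45)&(h<85)&(s>100),
       "red":((h<6)|(h>172))&(s>170)&(v>60),"pale":(h>10)&(h<25)&(s>40)&(s<135)&(v>140)}[col]
    return m.astype(np.uint8)*255
def blobs(img,col,amin=150):
    cs,_=cv2.findContours(mask(img,col),cv2.RETR_EXTERNAL,cv2.CHAIN_APPROX_NONE)
    return sorted([c for c in cs if cv2.contourArea(c)>amin],key=cv2.contourArea,reverse=True)
def quad(c):
    h=cv2.convexHull(c)
    for e in np.linspace(.01,.15,60):
        q=cv2.approxPolyDP(h,e*cv2.arcLength(h,True),True)
        if len(q)<=4:return q[:,0].astype(float)
E
python3 - <<'E'
from h import *
d=pickle.load(open("v0.pkl","rb"))
for n in d:
    for col in("blue","red","green","pale"):
        for b in blobs(d[n]["image"],col):
            q=quad(b);print(n,col,cv2.contourArea(b),q.tolist(),"on z=.01:",np.array([onz(d[n],p,.01)[:2] for p in q]).round(3).tolist())
s,t=d["side"]["image"],d["top"]["image"]
a=cv2.resize(t[125:220,225:305],None,fx=5,fy=5,interpolation=cv2.INTER_CUBIC)
b=cv2.resize(s[130:230,190:288],None,fx=4,fy=4,interpolation=cv2.INTER_CUBIC)
H=max(a.shape[0],b.shape[0]);im=np.zeros((H,a.shape[1]+b.shape[1],3),np.uint8)
im[:a.shape[0],:a.shape[1]]=a;im[:b.shape[0],a.shape[1]:]=b
print(im.shape);cv2.imwrite("pics/crop1.png",im[:,:,::-1])
E
```

```text
side blue 2920.0 [[244.0, 133.0], [281.0, 174.0], [241.0, 206.0], [205.0, 163.0]] on z=.01: [[0.766, -0.358], [0.547, -0.232], [0.582, -0.044], [0.789, -0.15]]
side blue 1773.5 [[304.0, 245.0], [309.0, 289.0], [270.0, 291.0], [266.0, 247.0]] on z=.01: [[0.355, -0.008], [0.282, 0.112], [0.363, 0.168], [0.441, 0.052]]
side blue 1369.0 [[327.0, 198.0], [337.0, 234.0], [302.0, 238.0], [294.0, 202.0]] on z=.01: [[0.375, -0.208], [0.292, -0.091], [0.37, -0.027], [0.453, -0.141]]
side red 758.5 [[264.0, 116.0], [290.0, 120.0], [282.0, 146.0], [255.0, 140.0]] on z=.01: [[0.758, -0.488], [0.661, -0.515], [0.613, -0.362], [0.711, -0.343]]
side red 356.0 [[204.0, 165.0], [242.0, 208.0], [238.0, 212.0], [201.0, 171.0]] on z=.01: [[0.786, -0.14], [0.575, -0.039], [0.576, -0.019], [0.777, -0.111]]
side red 198.0 [[160.0, 265.0], [143.0, 269.0], [134.0, 256.0], [159.0, 255.0]] on z=.01: [[0.65, 0.247], [0.68, 0.28], [0.729, 0.26], [0.674, 0.223]]
side green 6319.5 [[190.0, 274.0], [258.0, 319.0], [209.0, 379.0], [140.0, 324.0]] on z=.01: [[0.565, 0.23], [0.35, 0.249], [0.368, 0.424], [0.581, 0.403]
[... 2697 characters left out ...]
7.0, 0.0]] on z=.01: [[1.142, 0.046], [0.949, 0.05], [0.947, 0.106], [1.143, 0.086]]
top pale 289.0 [[404.0, 0.0], [424.0, 33.0], [435.0, 57.0], [386.0, 58.0]] on z=.01: [[1.134, -0.496], [1.026, -0.553], [0.949, -0.583], [0.948, -0.432]]
top pale 164.5 [[245.0, 129.0], [294.0, 137.0], [295.0, 146.0], [243.0, 136.0]] on z=.01: [[0.733, 0.004], [0.706, -0.144], [0.679, -0.147], [0.712, 0.01]]
top pale 161.5 [[235.0, 12.0], [246.0, 60.0], [231.0, 60.0], [229.0, 58.0]] on z=.01: [[1.103, 0.03], [0.949, -0.002], [0.949, 0.044], [0.956, 0.05]]
top pale 157.5 [[65.0, 0.0], [62.0, 44.0], [58.0, 14.0], [60.0, 3.0]] on z=.01: [[1.15, 0.559], [1.008, 0.565], [1.105, 0.58], [1.14, 0.575]]
(475, 792, 3)
```

View pics/crop1.png

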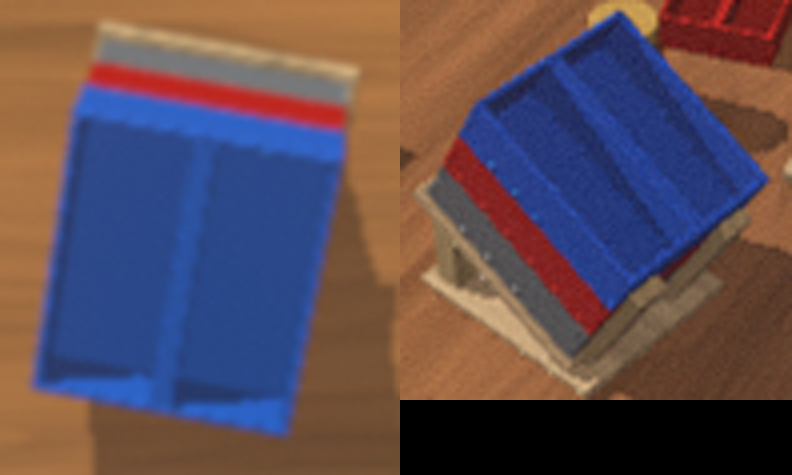

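The crop confirms the stack order: full-size blue (160x140) on red on grey, while the bench decoys are about 100 mm. Rim corners in the crop: top view (73,112), (345,160), (290,435), (35,387); side view (480,105), (620,12), (768,180), (632,275). Triangulating them next.

```bash
cat > m.py <<'E'
from h import *
from scipy.spatial.transform import Rotation as R
def fit(S,C,corn,sz=(.16,.14)):
    # corners order: highL, highR, lowR, lowL ; returns tray-rim centre and rotation
    P=[];G=[]
    for p,q in corn:
        x,g=tri(S,p,C,q);P.append(x);G.append(g)
    P=np.array(P);a,b=sz[0]/2,sz[1]/2
    M=np.array([[a,b,0],[a,-b,0],[-a,-b,0],[-a,b,0]])
    r,_=R.align_vectors(P-P.mean(0),M);return P,np.array(G),P.mean(0),r,(P-P.mean(0)-r.apply(M))
E
python3 - <<'E'
from m import *
from workcell import bot
d=pickle.load(open("v0.pkl","rb"));S,C=d["side"],d["top"]
t=lambda x,y:(225+x/5-.4,125+y/5-.4)
s=lambda x,y:(190+(x-400)/4-.375,130+y/4-.375)
P,G,c,r,e=fit(S,C,[(s(480,105),t(73,112)),(s(620,12),t(345,160)),(s(768,180),t(290,435)),(s(632,275),t(35,387))])
print(P.round(4),"gap",G.round(4));print("rim c",c.round(4));print(r.as_matrix().round(3))
print("sides",[np.linalg.norm(P[i]-P[i-1]).round(4) for i in range(4)],"err",e.round(4).tolist())
x=r.as_matrix()[:,0];z=r.as_matrix()[:,2];print("yaw",np.degrees(np.arctan2(x[1],x[0])),"slope",np.degrees(np.arcsin(x[2])),"tilt",np.degrees(np.arccos(z[2])))
for col in("green","pale"):
    qs=quad(blobs(S["image"],col)[0 if col=="green" else 1]);qt=quad(blobs(C["image"],col)[0 if col=="green" else 1])
    z0=.008
    W=[onz(C,q,z0)[:2] for q in qt]
    Q=[]
    for p in qs:
        k=np.argmin([np.linalg.norm(onz(S,p,z0)[:2]-w) for w in W]);x,g=tri(S,p,C,qt[k]);Q.append(x)
    Q=np.array(Q);print(col,Q.round(4).tolist(),"c",Q.mean(0).round(4),"sides",[np.linalg.norm(Q[i]-Q[i-1]).round(3) for i in range(4)])
E
```

```text
[[ 0.6402  0.011   0.2184]
 [ 0.6152 -0.1263  0.2162]
 [ 0.4786 -0.0989  0.1419]
 [ 0.5058  0.0369  0.1516]] gap [0.0008 0.0022 0.0026 0.0025]
rim c [ 0.5599 -0.0443  0.182 ]
[[ 0.873  0.18  -0.454]
 [-0.178  0.983  0.048]
 [ 0.455  0.039  0.89 ]]
sides [np.float64(0.1524), np.float64(0.1395), np.float64(0.1579), np.float64(0.1389)] err [[-0.0022, 0.0008, -0.0027], [-0.0019, 0.0011, 0.0005], [0.0011, -0.0001, -0.001], [0.003, -0.0018, 0.0032]]
yaw -11.540635600374925 slope 27.037668241065997 tilt 27.144344670940622
green [[0.5655, 0.2262, 0.0053], [0.3503, 0.2476, 0.007], [0.3702, 0.4216, 0.0013], [0.5857, 0.3991, -0.0006]] c [0.4679 0.3236 0.0032] sides [np.float64(0.174), np.float64(0.216), np.float64(0.175), np.float64(0.217)]
pale [[0.5535, -0.4217, 0.0117], [0.3563, -0.4383, 0.0161], [0.3406, -0.2593, 0.0141], [0.5361, -0.2414, 0.0123]] c [ 0.4466 -0.3402  0.0136] sides [np.float64(0.181), np.float64(0.198), np.float64(0.18), np.float64(0.196)]
```

```bash
cat > p.py <<'E'
from m import *
from workcell import bot,status,vision,workorder
RT=R.from_euler("ZY",[-11.0,-28],degrees=True)          # tray in the rack
FL=R.from_euler("X",180,degrees=True)
slope=(RT*FL).as_rotvec()
zt=RT.as_matrix()[:,2];xt=RT.as_matrix()[:,0]
flat=lambda deg:(R.from_euler("Z",deg,degrees=True)*FL).as_rotvec()
RIM=np.array([.560,-.0443,.1815]);DEP=.022
G=RIM-DEP*zt
OFF=np.array([.4466,-.3402]);OY=5.2
MAT=np.array([.4679,.3236]);MY=-5.9
up=np.array([0,0,1.])
def st(m=""):
    o=status.get_obs();print(m,"t%.1f"%o["t"],"tcp",o["tcp_pos"].round(4),"F",o["ft_force"].round(1),"open %.4f grip %.1f"%(o["opening"],o["grasp_force"]));return o
E
python3 - <<'E'
from p import *
for n,(p,o) in dict(pre=(G+.09*zt,slope),g=(G,slope),lift=(G+.13*up,slope),g2=(G-.045*zt,slope),offh=([*OFF,.2],flat(OY)),off=([*OFF,.035],flat(OY)),math=([*MAT,.2],flat(MY)),mat=([*MAT,.027],flat(MY))).items():
    q=bot.ik(np.array(p),o);print(n,np.round(p,3),None if q is None else np.round(q,2))
bot.gripper_to(.06)
bot.goto(G+.09*zt,slope);st("pre")
bot.servo_line(G+.03*zt,speed=.1)
print(bot.servo_line(G,speed=.05,force_limit=8));st("at")
E
```

```text
pre [ 0.529 -0.038  0.242] None
g [ 0.57  -0.046  0.162] [ 0.2   0.54 -0.33  2.26  1.98  0.3   2.56]
lift [ 0.57  -0.046  0.292] [-0.03  0.28  0.    2.12  0.38  0.28 -2.13]
g2 [ 0.591 -0.05   0.122] [ 0.21  0.64 -0.33  2.23  2.16  0.35  2.4 ]
offh [ 0.447 -0.34   0.2  ] [ 0.56  0.55  0.06  1.82 -0.05  0.77 -0.83]
off [ 0.447 -0.34   0.035] [ 0.56  0.81  0.06  1.91 -0.11  0.42 -0.77]
math [0.468 0.324 0.2  ] [-0.41  0.59 -0.38  1.79  0.29  0.82 -2.6 ]
mat [0.468 0.324 0.027] [-0.93  0.88  0.44  1.9  -0.72  0.52 -1.66]Traceback (most recent call last):
  File "<stdin>", line 5, in <module>
workcell.PlanningError: the arm cannot take that pose within its joint ranges
```

Run:
```python
from p import *
for fl in(0,180):
  for dl in(0,8,12,16):
    T=lambda yaw,tilt:(R.from_euler("ZYZ",[yaw,-tilt+dl,fl],degrees=True)*FL).as_rotvec()
    print(fl,dl)
    for n,(p,o) in dict(pre=(G+.08*zt,T(-11,28)),g=(G,T(-11,28)),up=(G+.05*up,T(-11,28)),lift=(G+.16*up,T(-11,28)),g2=(G-.045*zt,T(-11,28)),offh=([*OFF,.2],T(OY,0)),off=([*OFF,.035],T(OY,0)),math=([*MAT,.2],T(MY,0)),mat=([*MAT,.027],T(MY,0))).items():
        q=bot.ik(np.array(p),o);print("  ",n,None if q is None else np.round(q,2).tolist())
```

```text
0 0
   pre None
   g [0.2, 0.54, -0.33, 2.26, 1.98, 0.3, 2.56]
   up None
   lift [0.13, 0.24, -0.19, 2.07, 0.43, 0.39, -2.18]
   g2 [0.21, 0.64, -0.33, 2.23, 2.16, 0.35, 2.4]
   offh [0.56, 0.55, 0.06, 1.82, -0.05, 0.77, -0.83]
   off [0.56, 0.81, 0.06, 1.91, -0.11, 0.42, -0.77]
   math [-0.41, 0.59, -0.38, 1.79, 0.29, 0.82, -2.6]
   mat [-0.93, 0.88, 0.44, 1.9, -0.72, 0.52, -1.66]
0 8
   pre [-0.08, 0.36, 0.07, 2.16, 0.17, 0.29, -1.93]
   g [0.23, 0.54, -0.33, 2.13, 1.05, 0.28, -2.79]
   up [-0.2, 0.45, 0.27, 2.1, -0.22, 0.27, -1.54]
   lift [0.21, 0.29, -0.28, 1.94, 0.29, 0.6, -2.02]
   g2 None
   offh [0.47, 0.61, 0.13, 1.72, 0.02, 0.93, -0.91]
   off [0.46, 0.85, 0.14, 1.81, -0.03, 0.59, -0.89]
   math [-0.36, 0.64, -0.38, 1.69, 0.15, 0.96, -2.45]
   mat [-0.6, 0.86, 0.0, 1.79, -0.16, 0.6, -2.13]
0 12
   pre [0.0, 0.37, -0.03, 2.1, 0.17, 0.41, -1.93]
   g [-0.14, 0.54, 0.21, 2.08, -0.24, 0.26, -1.52]
   up [-0.06, 0.45, 0.09, 2.03, 0.03, 0.38, -1.77]
   lift [0.18, 0.31, -0.24, 1.88, 0.21, 0.69, -1.94]
   g2 [-0.26, 0.66, 0.4, 2.06, -0.85, 0.27, -0.93]
   offh [0.44, 0.64, 0.15,
[... 1788 characters left out ...]
21, 0.64, -0.29, 2.04, 0.86, 0.3, 0.57]
   offh [0.95, 0.73, -0.72, 1.66, 0.58, 1.18, 1.68]
   off [0.87, 0.94, -0.58, 1.75, 0.75, 0.9, 1.54]
   math [0.05, 0.95, -1.22, 1.63, 0.71, 1.28, 0.17]
   mat [-0.07, 1.08, -0.92, 1.72, 0.81, 0.95, 0.17]
180 16
   pre [0.45, 0.45, -0.63, 2.02, 0.58, 0.62, 0.82]
   g [0.4, 0.61, -0.58, 2.0, 0.79, 0.54, 0.65]
   up [0.43, 0.53, -0.61, 1.95, 0.63, 0.62, 0.8]
   lift [0.51, 0.4, -0.7, 1.81, 0.43, 0.86, 1.0]
   g2 [0.35, 0.68, -0.5, 1.98, 0.85, 0.48, 0.6]
   offh [0.91, 0.76, -0.71, 1.61, 0.6, 1.27, 1.67]
   off [0.85, 0.97, -0.59, 1.69, 0.75, 1.0, 1.54]
   math [0.04, 0.97, -1.2, 1.58, 0.65, 1.32, 0.24]
   mat [-0.04, 1.13, -0.96, 1.66, 0.77, 1.02, 0.23]
```

```bash
cat >> p.py <<'E'
DL=14;DEP=.020;G=RIM-DEP*zt
T=lambda yaw,tilt:(R.from_euler("ZYZ",[yaw,-tilt+DL,180],degrees=True)*FL).as_rotvec()
slope=T(-11,28);flat=lambda y:T(y,0)
E
python3 - <<'E'
from p import *
bot.gripper_to(.06)
bot.goto(G+.09*zt,slope);st("pre")
bot.servo_line(G+.03*zt,speed=.1)
print(bot.servo_line(G,speed=.05,force_limit=8));st("at")
for n in("side","top"):cv2.imwrite(f"pics/{n}1.png",vision.capture(n)["image"][:,:,::-1])
a=cv2.imread("pics/side1.png")[90:240,170:320];b=cv2.imread("pics/top1.png")[90:240,185:335]
cv2.imwrite("pics/c2.png",cv2.resize(np.hstack([a,b]),(800,400)))
E
```

```text
pre t3.2 tcp [ 0.5278 -0.0393  0.2431] F [ 0.4 -0.1 -0.3] open 0.0598 grip 0.0
False
at t4.7 tcp [ 0.5692 -0.0459  0.1637] F [-0.8 -0.4  0.1] open 0.0601 grip 0.0
```

View pics/c2.png

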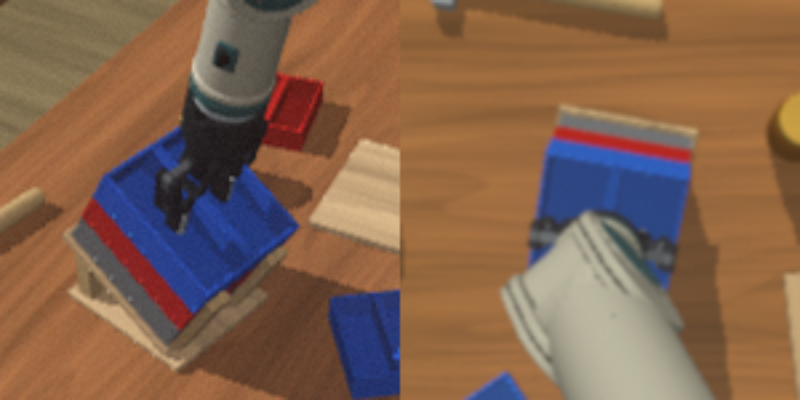

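The fingers straddle the blue grip wall at crop (185,190), and nothing is touching. Gripping and moving it to the offcut.

Run:
```python
from p import *
bot.gripper_to(0.0,effort=50);st("grip")
bot.servo_line(G+.02*up,speed=.04);st("l1")
bot.servo_line(G+.15*up,speed=.12);st("lift")
c={n:vision.capture(n) for n in("side","top")};pickle.dump(c,open("v1.pkl","wb"))
bot.goto([*OFF,.26],flat(OY));st("hover")
bot.servo_line([*OFF,.055],speed=.12)
print(bot.servo_line([*OFF,.027],speed=.025,force_limit=5));o=st("down")
for n in("side","top"):cv2.imwrite(f"pics/{n}2.png",vision.capture(n)["image"][:,:,::-1])
cv2.imwrite("pics/c3.png",cv2.resize(np.hstack([cv2.imread("pics/side2.png")[60:260,170:400],cv2.imread("pics/top2.png")[90:290,200:430]]),(800,348)))
```

```text
grip t5.3 tcp [ 0.5693 -0.046   0.1641] F [-2.5  1.5  3.3] open 0.0115 grip 49.3
l1 t5.9 tcp [ 0.5691 -0.0463  0.1839] F [-0.5 -1.7 -2.7] open 0.0114 grip 48.6
lift t7.2 tcp [ 0.5686 -0.0462  0.313 ] F [ 0.7  0.4 -2.7] open 0.0113 grip 48.6
hover t8.5 tcp [ 0.4477 -0.3386  0.2603] F [ 0.8  0.4 -2.3] open 0.0113 grip 48.6
True
down t11.1 tcp [ 0.4465 -0.3403  0.0375] F [0.  0.5 4.2] open 0.0111 grip 49.7
```

View pics/c3.png

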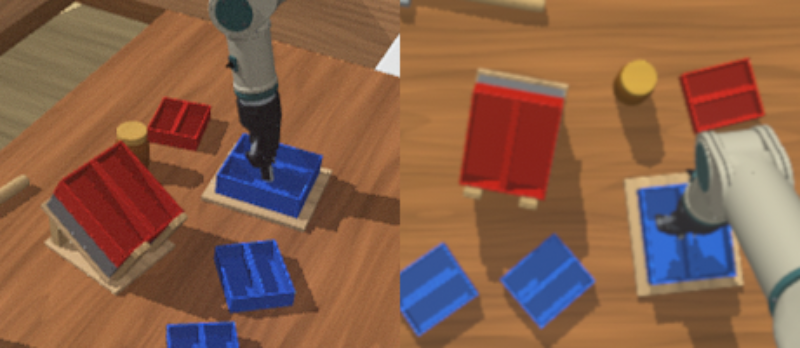

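Blue stands flat on the offcut (crop (270,180)) with contact at the expected height. The red tray is now exposed and undisturbed. Releasing, then checking red's measured corners against the prediction before gripping it.

```bash
cat >> p.py <<'E'
def proj(c,X):
    Y=np.linalg.inv(c["pose"])@np.append(X,1);p=c["intrinsics"]@Y[:3];return p[:2]/p[2]
def corners(rim):return [rim+RT.apply([a,b,0]) for a,b in((.08,.07),(.08,-.07),(-.08,-.07),(-.08,.07))]
E
python3 - <<'E'
from p import *
o=status.get_obs();B=o["tcp_pos"];np.save("B.npy",B)
bot.gripper_to(.06);st("rel")
bot.servo_line(B+.1*up,speed=.12)
G2=G-.045*zt
bot.goto(G2+.17*up,slope)
c={n:vision.capture(n) for n in("side","top")};pickle.dump(c,open("v2.pkl","wb"))
for n,src in(("before",pickle.load(open("v1.pkl","rb"))),("now",c)):
  for v in("side","top"):
    print(n,v,"pred red",[proj(src[v],x).round(0).tolist() for x in corners(RIM-.045*zt)],"quads",[quad(b).tolist() for b in blobs(src[v]["image"],"red",600)])
cv2.imwrite("pics/c4.png",cv2.resize(np.hstack([c["side"]["image"][60:260,170:400],c["top"]["image"][90:290,200:430]])[:,:,::-1],(800,348)))
E
```

```text
rel t11.7 tcp [ 0.4458 -0.3399  0.0368] F [ 0.1  0.3 -0. ] open 0.0598 grip 0.0
before side pred red [[204.0, 163.0], [240.0, 140.0], [276.0, 181.0], [243.0, 208.0]] quads [[[226.0, 149.0], [274.0, 180.0], [238.0, 212.0], [201.0, 170.0]]]
before top pred red [[242.0, 141.0], [294.0, 150.0], [283.0, 205.0], [234.0, 196.0]] quads [[[399.0, 124.0], [408.0, 156.0], [370.0, 165.0], [362.0, 133.0]]]
now side pred red [[204.0, 163.0], [240.0, 140.0], [276.0, 181.0], [243.0, 208.0]] quads [[[239.0, 141.0], [274.0, 181.0], [237.0, 212.0], [201.0, 169.0]], [[264.0, 116.0], [290.0, 120.0], [281.0, 146.0], [255.0, 140.0]]]
now top pred red [[242.0, 141.0], [294.0, 150.0], [283.0, 205.0], [234.0, 196.0]] quads [[[399.0, 124.0], [408.0, 156.0], [370.0, 165.0], [362.0, 133.0]]]
```

View pics/c4.png

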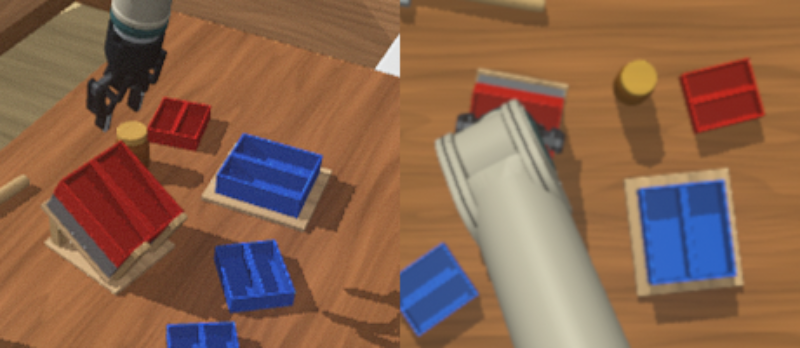

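Blue sits flat on the offcut (crop (270,175)). The red corners match the prediction within 1–2 px. Picking red.

Run:
```python
from p import *
G2=G-.045*zt
bot.servo_line(G2+.06*zt,speed=.15)
print(bot.servo_line(G2,speed=.06,force_limit=8));st("at")
bot.gripper_to(0.0,effort=50);st("grip")
bot.servo_line(G2+.02*up,speed=.04)
bot.servo_line(G2+.19*up,speed=.12);st("lift")
bot.goto([*MAT,.26],flat(MY));st("hover")
bot.servo_line([*MAT,.05],speed=.12)
print(bot.servo_line([*MAT,.019],speed=.025,force_limit=5));o=st("down")
for n in("side","top"):cv2.imwrite(f"pics/{n}5.png",vision.capture(n)["image"][:,:,::-1])
cv2.imwrite("pics/c5.png",cv2.resize(np.hstack([cv2.imread("pics/side5.png")[120:384,100:300],cv2.imread("pics/top5.png")[80:344,90:310]]),(800,503)))
```

```text
False
at t16.2 tcp [ 0.59   -0.0501  0.1244] F [0.  0.1 0.5] open 0.0602 grip 0.0
grip t16.7 tcp [ 0.5901 -0.05    0.1245] F [-0.8  1.1  4. ] open 0.0118 grip 49.8
lift t18.9 tcp [ 0.5895 -0.0502  0.3133] F [-0.7  0.3 -3.8] open 0.0113 grip 48.6
hover t20.4 tcp [0.4693 0.322  0.26  ] F [-0.7  0.1 -3.9] open 0.0116 grip 48.6
True
down t23.1 tcp [0.4678 0.3235 0.0296] F [ 0.1 -0.   3.5] open 0.0112 grip 50.0
```

View pics/c5.png

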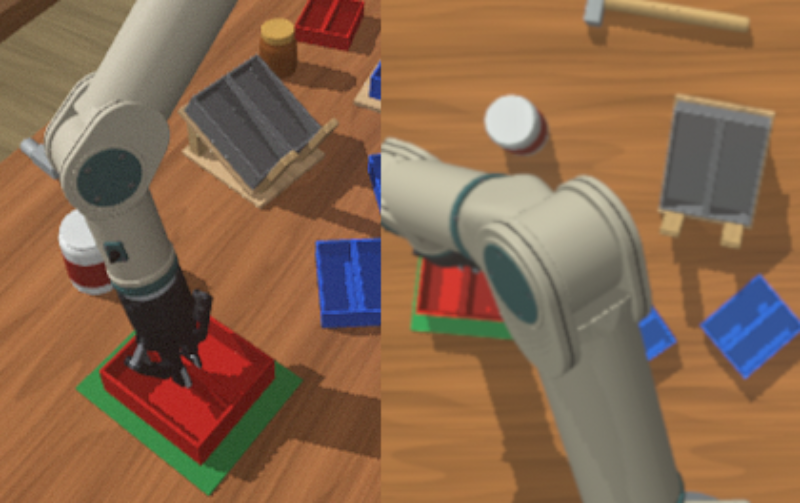

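Red is flat and square on the mat (side crop (190,370)). The grey tray sits alone in the rack, undisturbed (top crop (715,160)). Releasing, then checking red's centring and grey's corners numerically while fetching blue.

Run:
```python
from p import *
p=status.get_obs()["tcp_pos"]
bot.gripper_to(.06);bot.servo_line(p+.12*up,speed=.12)
B=np.load("B.npy")
bot.goto(B+.15*up,flat(OY))
c={n:vision.capture(n) for n in("side","top")};pickle.dump(c,open("v3.pkl","wb"))
C,S=c["top"],c["side"]
b=[x for x in blobs(C["image"],"red",600) if x[:,0,0].mean()<200]
q=quad(b[0]);W=np.array([onz(C,x,.049)[:2] for x in q]);print("red top rim",W.round(4).tolist(),"c",W.mean(0).round(4),"target",MAT)
W=np.array([onz(C,x,.004)[:2] for x in quad(blobs(C["image"],"green")[0])]);print("mat c",W.mean(0).round(4))
for v in c:print(v,"pred grey",[proj(c[v],x).round(1).tolist() for x in corners(RIM-.09*zt)])
a=cv2.resize(S["image"][130:230,190:288],None,fx=4,fy=4,interpolation=cv2.INTER_CUBIC)
t=cv2.resize(C["image"][125:220,225:305],None,fx=5,fy=5,interpolation=cv2.INTER_CUBIC)
for img,v,k,x0,y0 in((a,"side",4,190,130),(t,"top",5,225,125)):
    for x in corners(RIM-.09*zt):
        u=proj(c[v],x);cv2.circle(img,(int((u[0]-x0+.5)*k),int((u[1]-y0+.5)*k)),2,(255,255,0),-1)
im=np.zeros((475,792,3),np.uint8);im[:475,:400]=t;im[:400,400:]=a;cv2.imwrite("pics/c6.png",im[:,:,::-1]);st()
```

```text
red top rim [[0.5474, 0.3786], [0.5308, 0.2421], [0.3844, 0.2585], [0.3978, 0.3965]] c [0.4651 0.3189] target [0.4679 0.3236]
mat c [0.467  0.3227]
side pred grey [[200.2, 170.8], [234.7, 147.7], [270.2, 187.8], [237.4, 213.8]]
top pred grey [[243.6, 136.3], [294.2, 145.2], [283.9, 198.0], [235.8, 189.4]]
 t27.4 tcp [ 0.4472 -0.3392  0.1876] F [-0.2  0.6 -0.1] open 0.0599 grip 0.0
```

View pics/c6.png

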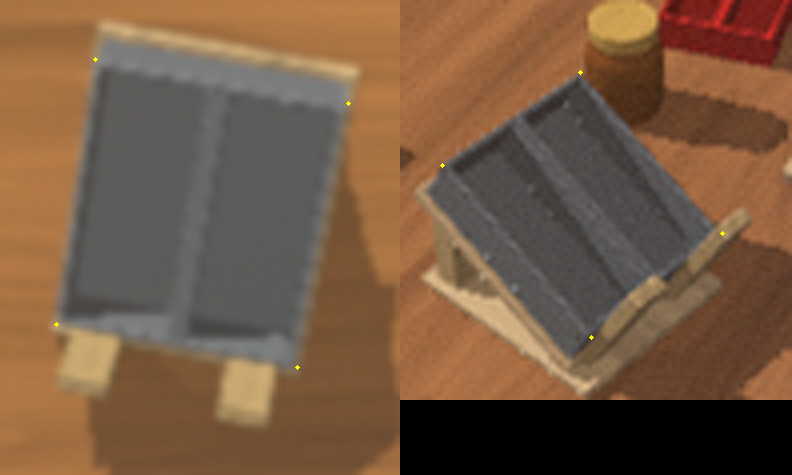

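Predicted grey corners (yellow) land on the real ones within about 1 px, and red is centred within about 5 mm. Putting blue back one tray height lower than where it was picked, with 4 mm slat clearance.

Run:
```python
from p import *
B=np.load("B.npy");G2=G-.045*zt
bot.servo_line(B+.03*up,speed=.12);print(bot.servo_line(B,speed=.05,force_limit=8));st("at")
bot.gripper_to(0.0,effort=50);st("grip")
bot.servo_line(B+.02*up,speed=.04);bot.servo_line(B+.225*up,speed=.15)
bot.goto(G2+.19*up,slope);st("hover")
bot.servo_line(G2+.04*zt+.012*xt,speed=.12)
bot.servo_line(G2+.012*zt+.004*xt,speed=.06)
print(bot.servo_line(G2-.006*zt+.004*xt,speed=.02,force_limit=5));o=st("down")
print("rel to G2 in tray axes",RT.inv().apply(o["tcp_pos"]-G2).round(4))
for n in("side","top"):cv2.imwrite(f"pics/{n}7.png",vision.capture(n)["image"][:,:,::-1])
cv2.imwrite("pics/c7.png",cv2.resize(np.hstack([cv2.imread("pics/side7.png")[110:240,170:310],cv2.imread("pics/top7.png")[100:230,200:340]]),(800,371),interpolation=cv2.INTER_CUBIC))
```

```text
False
at t29.3 tcp [ 0.4466 -0.3401  0.0375] F [ 0.6 -1.  -0.2] open 0.0603 grip 0.0
grip t29.8 tcp [ 0.4468 -0.3403  0.0378] F [ 0.2 -0.3  2.2] open 0.0114 grip 49.3
hover t33.2 tcp [ 0.5896 -0.0519  0.3134] F [-1.  -0.6 -2.2] open 0.0112 grip 48.6
True
down t35.8 tcp [ 0.5931 -0.0507  0.1263] F [-2.6  0.9  3.3] open 0.0113 grip 49.7
rel to G2 in tray axes [0.0039 0.     0.0004]
```

View pics/c7.png

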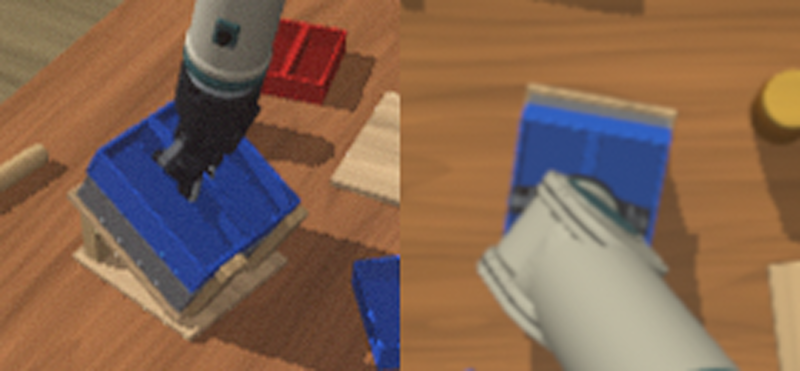

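Blue is seated on the grey rim at the expected height (0.4 mm off) and looks square in both views. Releasing, withdrawing and checking.

Run:
```python
from p import *
p=status.get_obs()["tcp_pos"]
bot.gripper_to(.06);bot.servo_line(p+.08*zt,speed=.12);bot.goto([.45,-.34,.3],flat(OY));bot.pause(.5);st()
c={n:vision.capture(n) for n in("side","top")}
for v in c:print(v,"pred blue",[proj(c[v],x).round(1).tolist() for x in corners(RIM-.045*zt)])
S,C=c["side"],c["top"]
a=cv2.resize(S["image"][130:230,190:288],None,fx=4,fy=4,interpolation=cv2.INTER_CUBIC)
t=cv2.resize(C["image"][125:220,225:305],None,fx=5,fy=5,interpolation=cv2.INTER_CUBIC)
for img,v,k,x0,y0 in((a,"side",4,190,130),(t,"top",5,225,125)):
    for x in corners(RIM-.045*zt):
        u=proj(c[v],x);cv2.circle(img,(int((u[0]-x0+.5)*k),int((u[1]-y0+.5)*k)),2,(255,255,0),-1)
im=np.zeros((475,792,3),np.uint8);im[:475,:400]=t;im[:400,400:]=a;cv2.imwrite("pics/c8.png",im[:,:,::-1])
b=[x for x in blobs(C["image"],"red",600) if x[:,0,0].mean()<200]
print("red c",np.mean([onz(C,x,.049)[:2] for x in quad(b[0])],0).round(4))
```

```text
t39.0 tcp [ 0.4501 -0.3398  0.3   ] F [0.1 0.5 0.6] open 0.0600 grip 0.0
side pred blue [[204.3, 163.3], [239.6, 139.9], [276.2, 181.2], [242.8, 207.6]]
top pred blue [[241.5, 141.1], [293.9, 150.3], [283.3, 204.6], [233.6, 195.7]]
red c [0.4651 0.3189]
```

View pics/c8.png

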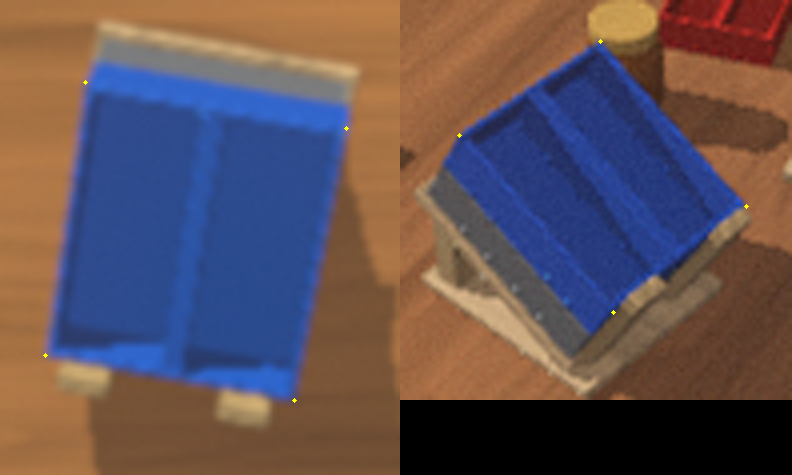

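Blue's rim corners fall within 1–2 px (about 4 mm) of the target, with the grey tray below aligned and unmoved. Handing in.

```bash
python3 -c "
from workcell import workorder
print(workorder.hand_in())"
```

```text
the job is handed in; nothing more can be done
None
```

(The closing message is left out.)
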